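# Lay the pizza cutter on its raised rest and latch it

### The job

Put the pizza cutter away safely: pull the orange latch knob on its metal rest all the way out to its stop, then lay the cutter down gently on the two raised saddles, the middle of its red handle half-way between them, the butt of the handle at the latch end and the wheel sticking out free beyond the other end. Let go of it, then push the knob fully home again so that the bolt closes over the handle, and leave the other things on the counter where they are.

Things in the scene. Friction and masses are not known exactly. Their poses are not given: they have to be found in the camera images.
- cutter_rest: Fixed steel rest; origin on the counter midway between its two saddles. z up; -x is the side to which the orange knob points (towards the robot, within 0.4 rad); y runs from saddle to saddle, the latch at the -y end. Base plate 12 mm high, x -77 to 53, y -65 to 65. Latch post: x -47 to -29, y -52 to -36, 127 mm tall. Place and yaw differ from start to start.
- saddle_near (a point): Lowest point of the V notch of the black saddle at the latch end (rest y = -38), 75 mm above the counter. Each saddle is 8 mm thick along y and 50 mm wide along x; its flanks rise at 35 degrees to 90 mm above the counter.
- saddle_far (a point): The same point of the other saddle (rest y = +38), at the end where the wheel belongs.
- rest_seat (a point): Point on the rest, half-way between the two saddles and 93 mm above the counter: where the middle of the handle's axis belongs when the cutter lies in both saddles. Axes as the rest's.
- latch (a joint): Latch bolt travel in m: 0 = pushed home (tip 8 mm beyond the handle's centre line, 4 mm above a lying handle), 0.030 = out at its stop, along the rest's -x (tip 7 mm clear of the handle). Bolt 8 mm round, axis along rest x at y = -44 mm, 116 mm above the counter. Friction about 2 N plus light damping; it stays where it is left. Starts within 8 mm of home.
- latch_knob (a point): Centre of the orange knob on the bolt's outer end; moves with it. Disc 24 mm in diameter, 18 mm thick, axis along rest x, 116 mm above the counter: pinch it from above across rest y. At rest x = -60 mm when home, -90 mm when out; the outer face is 8 mm further out, the inner face 10 mm nearer the post.
- cutter_handle (a point): On the axis of the cutter's handle, a red round bar 119 mm long, 29 mm thick throughout; 62 mm from its butt, 57 mm from its front end, 15 mm above the counter at the start. x points along the handle to the wheel, z up. Whole cutter 224 mm long, 0.15 to 0.27 kg, centre of mass within 20 mm ahead of this point.
- cutter_wheel (a point): Centre of the cutter's steel wheel (95 mm diameter, 2 mm thick, lying flat), 115 mm ahead of cutter_handle along the cutter's local x.
- dip_white: Bystander: lidded white dip cup, 69 dia x 34 mm, origin at the centre of its underside; to be left alone.
- dip_red: Bystander: lidded red dip cup, 69 dia x 34 mm, origin at the centre of its underside; to be left alone.
- shaker_cheese: Bystander: glass shaker with white filling and steel cap, 73 dia x 119 mm, origin at the centre of its underside; to be left alone.
- shaker_chili: Bystander: glass shaker with reddish filling and steel cap, 73 dia x 119 mm, origin at the centre of its underside; to be left alone.
- can: Bystander: drinks can, 66 dia x 115 mm, origin at the centre of its underside; to be left alone.
- cutter: The whole pizza cutter; origin at the underside, 50 mm ahead of cutter_handle, same axes.

How it is judged:
By the outcome, as a careful person would: the job done as asked, in the order asked, and still so for the second after the job is handed in, with the robot touching nothing.
It also fails if it takes over 64 s, if anything falls off the work surface, if the arm or the gripper's body presses on something with over 40 N, if the wrist force passes 120 N, or if a joint passes its speed limit or range.

### The arm

A 6-joint arm with a two-finger parallel gripper is mounted at the origin on a cart in front of the work surface, level with it; the furniture and walls round the work are solid. World frame = base frame: x ahead of the robot, y to its left, z up, the work surface at z = 0. Lengths are in m, angles in rad, forces in N, time in s.
With the tool pointing down it reaches from about 0.35 to 0.775 m from the base axis. Payload 7.3 kg.
Tool frame: the origin (TCP) lies at the very end of the fingers, on their centre line; the grasp point (between the pads) lies 19 mm behind it (grip_point_offset is the distance from the TCP to the grasp point, in m); z points along the fingers, y is the direction in which the jaws open and shut (so a half turn about z gives the same grasp; the last joint's range is limited). The gripper opens to 92 mm and grips with 3 to 60 N. Pads are 19 mm wide; open, the fingers measure 130 mm over their backs; the gripper's body (75 mm by 190 mm) begins 47 mm behind the grasp point.
Start: joints at [1.037, 0.342, 1.524, -0, 1.275, -0.146], TCP at [0.199, 0.486, 0.227] pointing down, gripper open.
Joint ranges: [-2.53, 2.53], [-0.77, 2.02], [0.04, 2.7], [-1, 4.14], [0.28, 2.66], [-3.11, 3.11]. Speed limits (rad/s): [2.57, 2.57, 3.14, 3.14, 3.14, 3.14].

### API

Orientations are given as a 3x3 rotation matrix whose columns are the frame's x, y, z axes.
In Python, from bench import read_state, camera, camera_params, job_done, spot_in, silhouettes, pinpoint, grip_point_offset gives the robot as it stands.
- The arm moves only by the shell command python3 -m inch 'ROWS'. ROWS is JSON, one flat list of numbers, 5 for each row, row after row: the opening, from -1 (shut) to 1 (fully open), then the shift along the world's x, y, z in m, then the turn about the world's z in degrees. In form: [hand, x, y, z, spin, hand, x, y, z, spin, ...]. A call has 1 to 10 rows; each row is the pose to reach, as a shift and turn from the pose commanded when the call began; what a row does not reach only later rows make up. A row lasts 1/8 s, in which the tool goes at most 62.5 mm and 10.7 degrees, less where a joint would pass 70% of its speed; a pose out of reach is approached as far as the arm can. A call with a gripper value outside its range is refused whole. The fingers move at their own pace and stop on an object; the grip force is fixed at half the most. Time passes only in rows, so rows that repeat a pose let the fingers close. It gives the time, the measured TCP pose, the force and the opening at its end, in the units of the state.
- read_state(): the state, without advancing time (a new reading comes with each control period).
- camera(name): name is "scene" or "top" or "wrist"; returns the picture (384x512x3 uint8, red, green, blue); there is no depth.
- camera_params(name): a dict with "vfov" (degrees; the focal length in pixels is half the picture's height over the tangent of half this angle, whatever the lens; pixels are square), "cx", "cy" (the principal point, pixels), "pose" (4x4, takes a point from camera to world coordinates); the wrist camera has in their place "mount" (4x4, takes a point from camera to tool coordinates, whose origin is the TCP and whose axes are the flange's). Camera axes: x right, y down, z forward; pixel columns grow to the right and rows downward; lengths in m; the calibration is good to about 2 mm. A picture is of the moment at which its call begins: read the wrist's pose just before it. camera_params takes no time and is no camera call.
- job_done(): hands the job in, once; it reports no verdict.
Trained networks look in the newest picture that a camera, given by its name, has taken for a name from the list of things; names that differ only in an ending like _2 or _b are one class to them, and where a whole thing is asked for, a point or a joint stands for the part that bears it (a point fixed in the world has none). Each returns a list of dicts, best first, with "p" (0 to 1); they miss things now and then, are a little off and sometimes report something else, mostly with a low value. They report only what shows in the picture. A call takes as long as a camera call.
- spot_in(camera, target): "xyz" ([x, y, z] in m, in world coordinates, good to about 4 mm: the middle of the surface that is visible of it).
- silhouettes(camera, target): "mask" (384x512 bool, what is visible of it).
- pinpoint(camera, target): "xyz" ([x, y, z] in m, in world coordinates, good to about 4 mm: a listed point, or the origin of a listed thing).
The state is a dict: "clock": time; "qpos": joint angles; "joint_vel": joint speeds; "joint_efforts": joint torques, N m; "tcp_pos": TCP position; "eef_rot": TCP orientation; "contact_force": force on the tool from outside, world axes, zero at the start; "torque": the same for the moment, N m; "grip_width": finger opening in m.
Only numpy, scipy, OpenCV 4.12 (cv2) and the standard library are available. Lean on these libraries where they do the work, as an engineer would, in place of code of your own. Each camera call takes 0.05 s, during which the arm holds its last target. There are 200 camera calls.

## Working session

There is one attempt and no reset: what is moved stays moved. The work goes in short steps, Python scripts to look and compute and a shell command to move; the robot and the scene stay as the last step left them, time stands still between calls to the robot, and variables do not carry over. Pictures are saved under pics/ and viewed, about 8 in all and at most 12, crops included, and the job is handed in when it is done.

```bash
mkdir -p pics; ls; python3 - <<'E'
from bench import *
import cv2, numpy as np
s=read_state(); print(s['clock'],s['tcp_pos'],s['eef_rot'],s['grip_width'],grip_point_offset if not callable(grip_point_offset) else grip_point_offset())
ims=[camera(c) for c in("scene","top")]
for c,i in zip(("scene","top"),ims): cv2.imwrite(f"pics/{c}0.png",i[:,:,::-1])
for c in("scene","top"):
  for t in("cutter_rest","saddle_near","saddle_far","rest_seat","latch_knob","cutter_handle","cutter_wheel","dip_white","dip_red","shaker_cheese","shaker_chili","can"):
    r=pinpoint(c,t); print(c,t,[(np.round(q['xyz'],3).tolist(),round(q['p'],2)) for q in r[:2]])
print(read_state()['clock'])
E
```

```text
pics
0.0 [0.19830398 0.48565654 0.226024  ] [[-9.25756938e-01  3.78118402e-01 -7.52584196e-04]
 [ 3.78119110e-01  9.25755930e-01 -1.37730031e-03]
 [ 1.75926691e-04 -1.55961178e-03 -9.99998768e-01]] 0.09182884871652522 0.0188
scene cutter_rest [([0.575, -0.242, 0.002], 0.9)]
scene saddle_near [([0.581, -0.283, 0.077], 0.69)]
scene saddle_far [([0.57, -0.207, 0.075], 0.78)]
scene rest_seat [([0.578, -0.246, 0.096], 0.69), ([0.58, 0.108, -0.0], 0.38)]
scene latch_knob [([0.522, -0.301, 0.118], 0.62), ([0.618, -0.408, 0.001], 0.35)]
scene cutter_handle [([0.566, 0.055, 0.013], 0.79), ([0.595, 0.17, 0.016], 0.48)]
scene cutter_wheel [([0.593, 0.173, 0.017], 0.65), ([0.574, -0.246, 0.001], 0.35)]
scene dip_white [([0.421, -0.065, -0.004], 0.61)]
scene dip_red [([0.463, 0.365, -0.002], 0.6), ([0.576, -0.241, 0.098], 0.35)]
scene shaker_cheese [([0.521, 0.424, 0.001], 0.53)]
scene shaker_chili [([0.45, 0.524, 0.002], 0.93)]
scene can [([0.616, -0.409, 0.002], 0.78)]
top cutter_rest [([0.573, -0.249, 0.004], 0.95)]
top saddle_near [([0.578, -0.28, 0.072], 0.64)]
top saddle_far [([0.567, -0.203, 0.075], 0.74)]
top rest_seat [([0.575, -0.246, 0.094], 0.82)]
top latch_knob [([0.522, -0.295, 0.118], 0.52)]
top cutter_handle [([0.57, 0.064, 0.012], 0.66), ([0.571, -0.249, 0.001], 0.17)]
top cutter_wheel [([0.593, 0.169, 0.014], 0.87)]
top dip_white [([0.421, -0.062, 0.0], 0.72)]
top dip_red [([0.468, 0.363, 0.002], 0.84)]
top shaker_cheese [([0.518, 0.428, -0.002], 0.93), ([0.468, 0.361, 0.002], 0.29)]
top shaker_chili [([0.447, 0.524, -0.0], 0.59)]
top can []
1.3
```

View pics/top0.png

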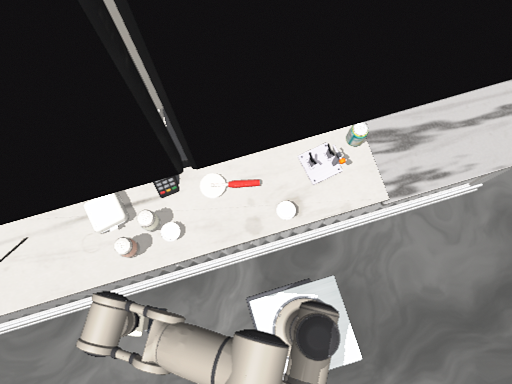

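View pics/scene0.png

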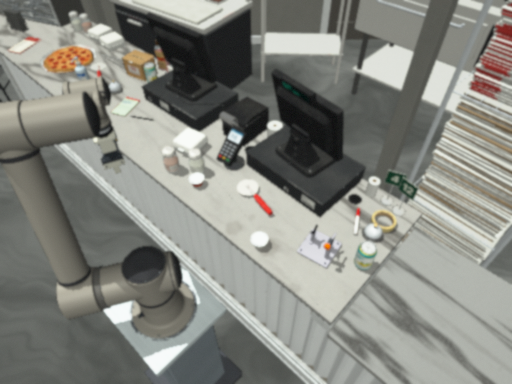

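The top view shows the rest at about (322,163), its knob at (342,159), the can at (357,134), and the cutter with its wheel at (213,185) and handle at (245,183). The rest's yaw is about 8° and the cutter points at about 77°. Next I move over to the latch.

```bash
python3 -m inch '[1,0.05,-0.08,0.02,10, 1,0.10,-0.14,0.02,20, 1,0.14,-0.19,0.02,30, 1,0.17,-0.24,0.02,30, 1,0.20,-0.30,0.02,30, 1,0.23,-0.36,0.02,30, 1,0.25,-0.42,0.02,30, 1,0.26,-0.48,0.02,30, 1,0.27,-0.54,0.02,30, 1,0.28,-0.60,0.02,30]' && python3 -m inch '[1,0.02,-0.06,0,0, 1,0.03,-0.12,0,0, 1,0.04,-0.18,0,0, 1,0.04,-0.18,0,0, 1,0.04,-0.18,0,0]'
cat > h.py <<'E'
from bench import *
import cv2, numpy as np
def wcam():
    s=read_state(); T=np.eye(4); T[:3,:3]=s['eef_rot']; T[:3,3]=s['tcp_pos']
    im=camera('wrist'); p=camera_params('wrist'); return im,p,T@np.array(p['mount'])
def proj(p,P,x):
    x=np.linalg.inv(P)@np.r_[x,1]; f=192/np.tan(np.radians(p['vfov'])/2); return p['cx']+f*x[0]/x[2],p['cy']+f*x[1]/x[2]
def onplane(p,P,u,v,z):
    f=192/np.tan(np.radians(p['vfov'])/2); d=P[:3,:3]@np.array([(u-p['cx'])/f,(v-p['cy'])/f,1]); o=P[:3,3]
    return o+d*(z-o[2])/d[2]
def show(cam,ts):
    for t in ts:
        print(t,[(np.round(q['xyz'],4).tolist(),round(q['p'],2)) for q in pinpoint(cam,t)[:2]])
E
python3 - <<'E'
from h import *
s=read_state();print(s['tcp_pos'],s['clock'])
im,p,P=wcam(); cv2.imwrite('pics/w1.png',im[:,:,::-1]); print(p['vfov'],p['cx'],p['cy'],P.round(3).tolist())
show('wrist',["cutter_rest","saddle_near","saddle_far","rest_seat","latch_knob","can"])
E
```

```text
clock: 2.55
tcp_pos: [0.4653, -0.0508, 0.2469]
eef_rot: [[-0.991, -0.135, 0.001], [-0.135, 0.991, 0.0], [-0.001, -0.0, -1.0]]
contact_force: [0.4, 0.7, 0.6]
grip_width: 0.092
clock: 3.18
tcp_pos: [0.5047, -0.2284, 0.2464]
eef_rot: [[-0.991, -0.135, -0.001], [-0.135, 0.991, 0.001], [0.001, 0.001, -1.0]]
contact_force: [-0.5, 0.8, 1.0]
grip_width: 0.0921
[ 0.50472556 -0.22837407  0.246367  ] 3.175
59.94382424161483 252.68339024900203 193.29765111125684 [[-0.134, 0.942, 0.307, 0.422], [0.991, 0.128, 0.042, -0.24], [0.0, 0.31, -0.951, 0.405], [0.0, 0.0, 0.0, 1.0]]
cutter_rest [([0.5722, -0.2499, 0.0031], 0.61)]
saddle_near []
saddle_far [([0.5682, -0.2055, 0.07], 0.76)]
rest_seat [([0.5759, -0.2472, 0.0933], 0.73)]
latch_knob [([0.5205, -0.2984, 0.117], 0.67)]
can [([0.6185, -0.4048, -0.0015], 0.69), ([0.5687, 0.0598, 0.0136], 0.25)]
```

View pics/w1.png

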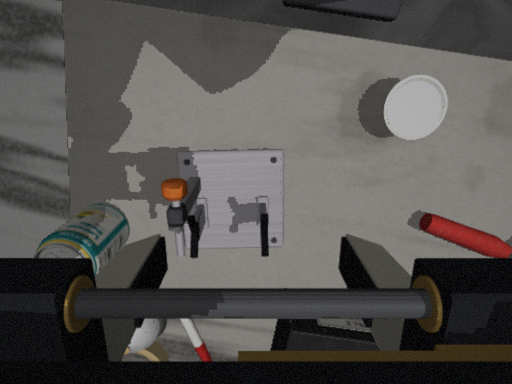

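The wrist view shows the knob at (174,189), the post at (177,215), the saddles at (194,235) and (265,228), and the can at (85,245). The tool's yaw already matches the rest. I'll go down and pinch the knob.

```bash
python3 -m inch '[1,0.010,-0.050,0,0, 1,0.017,-0.070,-0.03,0, 1,0.017,-0.070,-0.08,0, 1,0.017,-0.070,-0.12,0, 1,0.017,-0.070,-0.149,0, 1,0.017,-0.070,-0.149,0]' && python3 -m inch '[-1,0,0,0,0, -1,0,0,0,0, -1,0,0,0,0, -1,0,0,0,0, -1,0,0,0,0, -1,0,0,0,0]'
```

```text
clock: 4.28
tcp_pos: [0.5209, -0.2974, 0.0957]
eef_rot: [[-0.991, -0.136, -0.004], [-0.136, 0.991, 0.003], [0.004, 0.004, -1.0]]
contact_force: [0.6, -0.1, 0.3]
grip_width: 0.0921
clock: 5.03
tcp_pos: [0.522, -0.2987, 0.0977]
eef_rot: [[-0.991, -0.135, -0.0], [-0.135, 0.991, 0.0], [0.0, 0.0, -1.0]]
contact_force: [-0.5, -0.2, 0.7]
grip_width: 0.0362
```

```bash
python3 -m inch '[-1,0,0,0,0, -1,0,0,0,0, -1,0,0,0,0]' && python3 -m inch '[-1,-0.008,-0.001,0,0, -1,-0.016,-0.002,0,0, -1,-0.024,-0.003,0,0, -1,-0.029,-0.004,0,0, -1,-0.032,-0.0045,0,0, -1,-0.034,-0.0047,0,0, -1,-0.034,-0.0047,0,0]'
```

```text
clock: 5.4
tcp_pos: [0.5218, -0.2979, 0.0976]
eef_rot: [[-0.991, -0.136, -0.001], [-0.136, 0.991, 0.001], [0.001, 0.001, -1.0]]
contact_force: [-0.0, 4.5, 0.7]
grip_width: 0.0225
clock: 6.28
tcp_pos: [0.4951, -0.3024, 0.0981]
eef_rot: [[-0.991, -0.135, 0.015], [-0.135, 0.991, -0.001], [-0.015, -0.003, -1.0]]
contact_force: [32.0, 10.1, -13.5]
grip_width: 0.0225
```

```bash
python3 -m inch '[0.2,0.005,0.0007,0,0, 0.2,0.005,0.0007,0,0, 0.2,0.005,0.0007,0,0, 0.2,0.005,0.0007,0,0, 0.4,0.005,0.0007,0.03,0, 0.4,0.005,0.0007,0.08,0, 0.4,0.005,0.0007,0.12,0, 0.4,0.005,0.06,0.13,0, 0.4,0.005,0.07,0.13,0]' 
python3 - <<'E'
from h import *
s=read_state();print(s['qpos'])
im,p,P=wcam(); cv2.imwrite('pics/w2.png',im[:,:,::-1])
show('wrist',["latch_knob","rest_seat","saddle_far","saddle_near"])
for u,v in [(180,150),(282,150),(282,247)]: pass
h=silhouettes('wrist','latch_knob')
if h: print(np.argwhere(h[0]['mask']).mean(0))
E
```

```text
clock: 7.4
tcp_pos: [0.4929, -0.2313, 0.2292]
eef_rot: [[-0.991, -0.137, 0.002], [-0.137, 0.991, -0.0], [-0.002, -0.001, -1.0]]
contact_force: [-0.4, 0.1, -0.8]
grip_width: 0.0638
[-5.79865074e-01  3.74960830e-01  1.46760526e+00  5.29556993e-04
  1.29735486e+00 -2.28837956e+00]
latch_knob [([0.4932, -0.3046, 0.1142], 0.73)]
rest_seat [([0.579, -0.2467, 0.094], 0.9), ([0.5668, -0.2094, 0.0696], 0.67)]
saddle_far [([0.5659, -0.2071, 0.0734], 0.93), ([0.6167, -0.4093, -0.0007], 0.32)]
saddle_near [([0.5804, -0.2823, 0.0778], 0.79)]
[188.20712695 170.06013363]
```

View pics/w2.png

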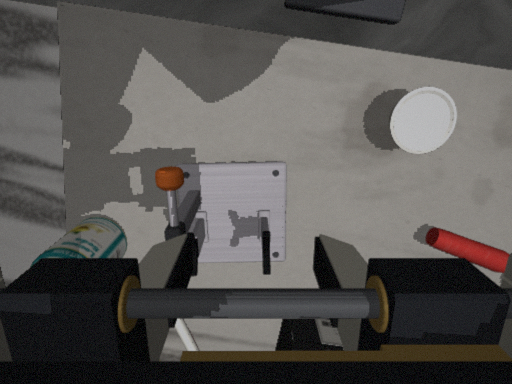

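The knob has moved out to (170,178), 29 mm further than before, so the latch is at its stop. Before I reach for the cutter I'll check how much clearance the till and monitor leave.

```bash
python3 - <<'E'
from h import *
p=camera_params('scene');P=np.array(p['pose'])
for u,v in [(248,168),(316,206),(362,175),(265,205),(218,160)]: print(u,v,onplane(p,P,u,v,0).round(3))
print('monitor bottom edge',[onplane(p,P,u,v,0.12).round(3) for u,v in [(275,110),(340,145)]])
E
```

```text
248 168 [0.69  0.265 0.   ]
316 206 [ 0.724 -0.107  0.   ]
362 175 [ 1.013 -0.148  0.   ]
265 205 [0.58  0.055 0.   ]
218 160 [0.631 0.407 0.   ]
monitor bottom edge [array([0.984, 0.363, 0.12 ]), array([ 0.989, -0.02 ,  0.12 ])]
```

```bash
python3 -m inch '[1,0.01,0.03,0,-10, 1,0.02,0.06,0,-20, 1,0.03,0.09,0,-30, 1,0.04,0.12,0,-40, 1,0.05,0.15,0,-50, 1,0.06,0.18,0,-60, 1,0.07,0.21,0,-70, 1,0.077,0.23,0,-80, 1,0.077,0.25,0,-90, 1,0.077,0.25,0,-100]' && python3 -m inch '[1,0,0,0,-10, 1,0,0,0,-11, 1,0,0,0,-11]'
python3 - <<'E'
from h import *
im,p,P=wcam(); cv2.imwrite('pics/w3.png',im[:,:,::-1])
show('wrist',["cutter_handle","cutter_wheel","cutter"])
h=silhouettes('wrist','cutter_handle')
hsv=cv2.cvtColor(im,cv2.COLOR_RGB2HSV); m=(((hsv[...,0]<8)|(hsv[...,0]>172))&(hsv[...,1]>150)&(hsv[...,2]>50)).astype(np.uint8)
n,l,st,c=cv2.connectedComponentsWithStats(m); k=1+np.argmax(st[1:,4]); print(st[k],c[k])
ys,xs=np.where(l==k); w=np.array([onplane(p,P,u,v,0.022) for u,v in zip(xs,ys)])[:,:2]
mu=w.mean(0); u=np.linalg.svd(w-mu,full_matrices=False)[2][0]; u*=np.sign(u[1]); t=(w-mu)@u
print(mu,np.degrees(np.arctan2(u[1],u[0])),t.min(),t.max(), mu+u*t.min(), mu+u*t.max())
E
```

```text
clock: 8.95
tcp_pos: [0.5703, 0.0171, 0.227]
eef_rot: [[0.044, 0.999, -0.001], [0.999, -0.044, 0.0], [0.0, -0.001, -1.0]]
contact_force: [0.1, -0.3, -0.0]
grip_width: 0.0915
clock: 9.32
tcp_pos: [0.5701, 0.0161, 0.2274]
eef_rot: [[0.226, 0.974, -0.0], [0.974, -0.226, -0.0], [-0.0, -0.0, -1.0]]
contact_force: [-0.6, -0.7, -0.5]
grip_width: 0.0913
cutter_handle [([0.5688, 0.0573, 0.015], 0.72)]
cutter_wheel [([0.5916, 0.1736, 0.0134], 0.97)]
cutter [([0.5791, 0.1097, -0.001], 0.63)]
[ 229   71   27  112 2510] [242.1689243  125.51952191]
[0.56928185 0.05904076] 76.8890045196773 -0.0624954946218809 0.05623845094052432 [ 0.55510549 -0.00182563] [0.58203888 0.11381321]
```

View pics/w3.png

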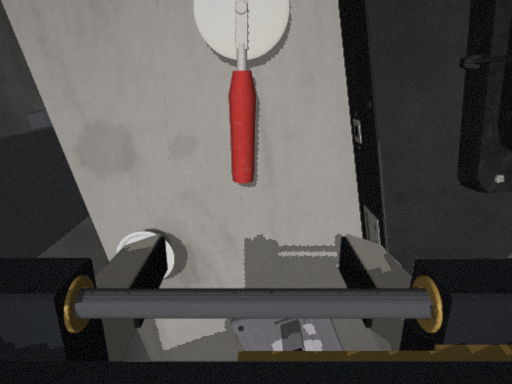

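The cutter lies with its wheel at (241,12) and its handle from (242,72) to (243,183). The point cutter_handle is at about (0.569, 0.0585) with yaw 76.9°, which matches the tool. I'll descend and grip.

```bash
python3 -m inch '[0.4,0.001,0.050,0,0, 0.4,0.001,0.050,-0.05,0, 0.4,0.001,0.050,-0.11,0, 0.4,0.001,0.050,-0.17,0, 0.4,0.001,0.050,-0.20,0, 0.4,0.001,0.050,-0.223,0, 0.4,0.001,0.050,-0.223,0]' && python3 -m inch '[-1,0,0,0,0, -1,0,0,0,0, -1,0,0,0,0, -1,0,0,0,0, -1,0,0,0,0, -1,0,0,0,0]'
```

```text
clock: 10.45
tcp_pos: [0.5699, 0.0666, 0.0032]
eef_rot: [[0.228, 0.974, -0.003], [0.974, -0.228, 0.0], [-0.001, -0.003, -1.0]]
contact_force: [-0.6, 0.6, -0.4]
grip_width: 0.0638
clock: 11.2
tcp_pos: [0.571, 0.0666, 0.0051]
eef_rot: [[0.229, 0.974, 0.0], [0.974, -0.229, -0.0], [0.0, 0.0, -1.0]]
contact_force: [-1.8, -0.1, 6.1]
grip_width: 0.0283
```

Gripped. I'll lift straight up, then refine the rest's pose from the plate in the earlier wrist view.

```bash
python3 -m inch '[-1,0,0,0,0, -1,0,0,0,0, -1,0,0,0.02,0, -1,0,0,0.06,0, -1,0,0,0.11,0, -1,0,0,0.16,0, -1,0,0,0.20,0, -1,0,0,0.20,0]'
python3 - <<'E'
from h import *
im=cv2.imread('pics/w2.png')
cv2.imwrite('pics/w2c.png',cv2.resize(im[150:285,140:300],None,fx=4.5,fy=4.4,interpolation=cv2.INTER_CUBIC))
E
```

```text
clock: 12.2
tcp_pos: [0.5726, 0.0666, 0.2074]
eef_rot: [[0.229, 0.974, 0.006], [0.974, -0.229, -0.0], [0.001, 0.006, -1.0]]
contact_force: [-0.6, 0.5, -3.4]
grip_width: 0.0288
```

View pics/w2c.png

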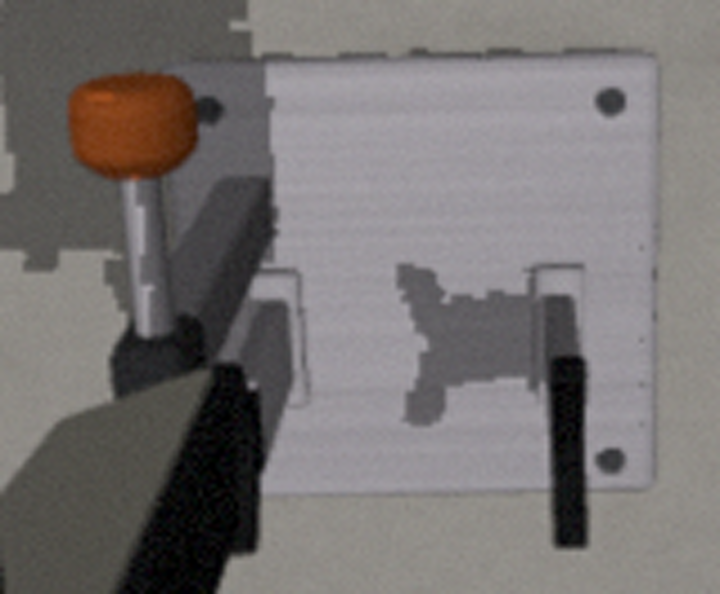

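The crop shows the far saddle's top running from (266,231) to (266,274), the plate corners at (285.6,163), (285.6,261) and (177,163.5), and the knob at (169.6,178). I'll fit the rest's pose to these points.

```bash
python3 - <<'E'
from h import *
from scipy.optimize import least_squares
p=camera_params('wrist')
R=np.array([[-0.991,-0.137,0.002],[-0.137,0.991,0],[-.002,-.001,-1]]);T=np.eye(4);T[:3,:3]=R;T[:3,3]=[0.4929,-0.2313,0.2292]
P=T@np.array(p['mount'])
obs=[((-77,65,12),(285.6,163)),((53,65,12),(285.6,260.7)),((-77,-65,12),(177,163.5)),((-25,38,90),(266.2,231.4)),((25,38,90),(266.2,274.3))]
def f(v):
    c,s=np.cos(v[2]),np.sin(v[2]);r=[]
    for q,uv in obs:
        q=np.array(q)/1000; r+=list(np.subtract(proj(p,P,[v[0]+c*q[0]-s*q[1],v[1]+s*q[0]+c*q[1],q[2]]),uv))
    return r
o=least_squares(f,[.576,-.246,.136]);print(o.x[:2],np.degrees(o.x[2]),np.round(o.fun,1))
E
```

```text
[ 0.57325755 -0.24369732] 8.663903049775456 [ 1.6 -1.6 -0.2  0.6 -2.4 -0.5  0.4  0.1  0.4  1.7]
```

```bash
python3 -m inch '[-1,0,-0.03,0,3, -1,0,-0.08,0,8, -1,0.001,-0.13,0,13, -1,0.001,-0.18,0,18, -1,0.002,-0.23,0,21.5, -1,0.002,-0.27,0,21.5, -1,0.002,-0.295,0,21.5, -1,0.002,-0.301,-0.02,21.5, -1,0.002,-0.301,-0.06,21.5, -1,0.002,-0.301,-0.06,21.5]' && python3 -m inch '[-1,0,0,0,0, -1,0,0,0,0]'
python3 - <<'E'
from h import *
im,p,P=wcam(); a=camera('scene'); 
show('scene',["cutter_handle","cutter_wheel","rest_seat","latch_knob"])
show('wrist',["cutter_handle","cutter_wheel","rest_seat","latch_knob","saddle_near","saddle_far"])
b=cv2.resize(a[205:285,265:385],(512,341),interpolation=cv2.INTER_CUBIC)
cv2.imwrite('pics/w4.png',np.vstack([im[:, :],b])[:,:,::-1][:725]); print(im.shape)
i=cv2.imread('pics/w4.png'); cv2.imwrite('pics/w4s.png',cv2.resize(i,None,fx=.82,fy=.82))
E
```

```text
clock: 13.45
tcp_pos: [0.5707, -0.2326, 0.1404]
eef_rot: [[-0.144, 0.989, -0.008], [0.99, 0.144, 0.005], [0.006, -0.007, -1.0]]
contact_force: [0.8, -0.4, -2.2]
grip_width: 0.0287
clock: 13.7
tcp_pos: [0.5739, -0.2345, 0.1464]
eef_rot: [[-0.145, 0.989, 0.003], [0.99, 0.145, -0.001], [-0.002, 0.002, -1.0]]
contact_force: [-0.1, 0.8, -3.1]
grip_width: 0.0289
cutter_handle [([0.5737, -0.2465, 0.1546], 0.95), ([0.5689, -0.2059, 0.0772], 0.28)]
cutter_wheel [([0.5572, -0.1291, 0.154], 0.97)]
rest_seat [([0.5785, -0.2454, 0.0967], 0.93)]
latch_knob [([0.4906, -0.3007, 0.1166], 0.59), ([0.571, -0.2075, 0.078], 0.22)]
cutter_handle [([0.5784, -0.2425, 0.1577], 0.72)]
cutter_wheel [([0.5588, -0.1281, 0.1575], 0.74), ([0.5636, -0.1928, 0.1381], 0.33)]
rest_seat [([0.5664, -0.2056, 0.07], 0.17)]
latch_knob []
saddle_near []
saddle_far []
(384, 512, 3)
```

View pics/w4s.png

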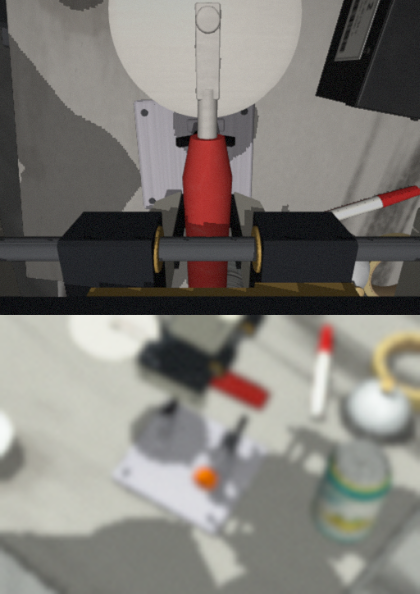

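The handle axis and the far saddle both sit at column 207 or so, so they line up. I'll lower gently.

```bash
python3 -m inch '[-1,0,0,-0.02,0, -1,0,0,-0.04,0, -1,0,0,-0.05,0, -1,0,0,-0.055,0, -1,0,0,-0.057,0, -1,0,0,-0.057,0, -1,0,0,-0.057,0]'; python3 -m inch '[-1,0,0,-0.001,0, -1,0,0,-0.002,0, -1,0,0,-0.003,0, -1,0,0,-0.003,0]'
```

```text
clock: 15.18
tcp_pos: [0.5733, -0.2345, 0.0883]
eef_rot: [[-0.144, 0.99, 0.001], [0.99, 0.144, -0.0], [-0.001, 0.001, -1.0]]
contact_force: [-0.9, 0.5, -2.7]
grip_width: 0.0285
clock: 15.68
tcp_pos: [0.5729, -0.2344, 0.0846]
eef_rot: [[-0.144, 0.99, -0.0], [0.99, 0.144, 0.0], [0.0, -0.0, -1.0]]
contact_force: [0.5, -0.8, -2.5]
grip_width: 0.0285
```

```bash
python3 -m inch '[-1,0,0,-0.0005,0, -1,0,0,-0.001,0, -1,0,0,-0.0015,0, -1,0,0,-0.0015,0]'; python3 -m inch '[-1,0,0,-0.0005,0, -1,0,0,-0.001,0, -1,0,0,-0.001,0]'
```

```text
clock: 16.18
tcp_pos: [0.5731, -0.2345, 0.0837]
eef_rot: [[-0.144, 0.99, 0.001], [0.99, 0.144, -0.0], [-0.0, 0.0, -1.0]]
contact_force: [-0.6, -0.4, 2.9]
grip_width: 0.0283
clock: 16.55
tcp_pos: [0.5733, -0.2346, 0.0836]
eef_rot: [[-0.144, 0.99, 0.001], [0.99, 0.144, -0.001], [-0.001, 0.001, -1.0]]
contact_force: [-2.5, 1.7, 8.5]
grip_width: 0.0284
```

It has seated (2.9 N, then 8.5 N). I'll open, check, and rise.

```bash
python3 -m inch '[0.3,0,0,0.001,0, 0.3,0,0,0.001,0, 0.3,0,0,0.001,0, 0.3,0,0,0.001,0, 0.3,0,0,0.001,0, 0.3,0,0,0.03,0, 0.3,0,0,0.07,0, 0.3,0,0,0.12,0, 0.3,0,0,0.14,0, 0.3,0,0,0.14,0]'
python3 - <<'E'
from h import *
im,p,P=wcam(); a=camera('scene'); 
show('scene',["cutter_handle","cutter_wheel","rest_seat","latch_knob"])
show('wrist',["cutter_handle","cutter_wheel","rest_seat"])
cv2.imwrite('pics/w5.png',im[:,:,::-1])
E
```

```text
clock: 17.8
tcp_pos: [0.5737, -0.2347, 0.224]
eef_rot: [[-0.144, 0.99, 0.003], [0.99, 0.144, -0.002], [-0.002, 0.003, -1.0]]
contact_force: [-0.1, 0.1, -0.8]
grip_width: 0.0596
cutter_handle [([0.5729, -0.2439, 0.0906], 0.66)]
cutter_wheel [([0.5546, -0.1291, 0.0947], 0.64)]
rest_seat [([0.5779, -0.247, 0.0982], 0.66)]
latch_knob [([0.4911, -0.3023, 0.1182], 0.48)]
cutter_handle [([0.5745, -0.2389, 0.0949], 0.97)]
cutter_wheel [([0.556, -0.1258, 0.0916], 0.7)]
rest_seat []
```

View pics/w5.png

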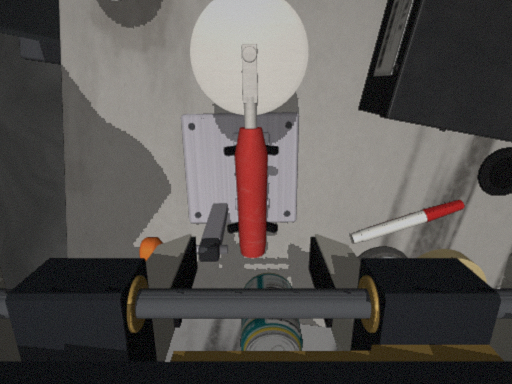

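The cutter lies in both saddles: handle rows 127–257, saddles at rows 151 and 227. I'll check how well it is centred.

```bash
python3 - <<'E'
from h import *
p=camera_params('wrist');s=read_state();T=np.eye(4);T[:3,:3]=s['eef_rot'];T[:3,3]=s['tcp_pos'];P=T@np.array(p['mount'])
r=np.array([-.144,.99,0])
im=cv2.imread('pics/w5.png')[:,:,::-1].astype(int)
print('red col',[v for v in range(100,280) if im[v,252,0]>2*im[v,252,1]+20][::1000] , end=' ')
red=[v for v in range(100,280) if im[v,252,0]>2*im[v,252,1]+20];print(red[0],red[-1])
for c in (230,274):
  d=[v for v in range(130,245) if im[v,c].sum()<120]; print(c,d)
g=lambda v,z:(onplane(p,P,252,v,z)@r)
n,f=g(227,.09),g(151,.09);print('sad',n,f,f-n,'mid',(n+f)/2)
b,t=g(red[-1]+.5,.093),g(red[0]-.5,.100);print('handle',b,t,t-b,'mid',(b+t)/2)
E
```

```text
red col [129] 129 256
230 [147, 148, 149, 150, 151, 152, 153, 154, 224, 225, 226, 227, 228, 229, 230, 231, 232]
274 [147, 148, 149, 150, 151, 152, 153, 154, 224, 225, 226, 227, 228, 229, 230, 231]
sad -0.3585650077424892 -0.2856460806729887 0.07291892706950048 mid -0.32210554420773896
handle -0.3883391278272219 -0.26477842722763245 0.12356070059958946 mid -0.3265587775274272
```

It is seated and centred to within a few mm. Next I turn 90° and go back to the knob.

```bash
python3 -m inch '[0.3,-0.01,-0.01,0,10, 0.3,-0.02,-0.02,0,20, 0.3,-0.03,-0.03,0,30, 0.3,-0.04,-0.04,0,40, 0.3,-0.05,-0.05,0,50, 0.3,-0.06,-0.06,0,60, 0.3,-0.07,-0.067,0,70, 0.3,-0.081,-0.067,0,80, 0.3,-0.081,-0.067,0,90, 0.3,-0.081,-0.067,0,90]' && python3 -m inch '[0.3,0,0,-0.03,0, 0.3,0,0,-0.07,0, 0.3,0,0,-0.11,0, 0.3,0,0,-0.1265,0, 0.3,0,0,-0.1265,0]'  && python3 -m inch '[-1,0,0,0,0, -1,0,0,0,0, -1,0,0,0,0, -1,0,0,0,0, -1,0,0,0,0, -1,0,0,0,0]'
```

```text
clock: 19.5
tcp_pos: [0.4919, -0.3014, 0.2221]
eef_rot: [[-0.99, -0.142, -0.0], [-0.142, 0.99, 0.0], [0.0, 0.0, -1.0]]
contact_force: [0.7, -0.6, 0.1]
grip_width: 0.0595
clock: 20.12
tcp_pos: [0.4919, -0.3012, 0.0952]
eef_rot: [[-0.99, -0.143, -0.001], [-0.143, 0.99, 0.001], [0.001, 0.001, -1.0]]
contact_force: [-0.8, 0.2, 0.4]
grip_width: 0.0595
clock: 20.88
tcp_pos: [0.4923, -0.3024, 0.0962]
eef_rot: [[-0.99, -0.144, 0.001], [-0.144, 0.99, -0.002], [-0.001, -0.002, -1.0]]
contact_force: [0.1, -5.7, 1.2]
grip_width: 0.0222
```

```bash
python3 -m inch '[-1,0.007,0.001,0,0, -1,0.014,0.002,0,0, -1,0.021,0.003,0,0, -1,0.027,0.0039,0,0, -1,0.031,0.0045,0,0, -1,0.034,0.0049,0,0, -1,0.034,0.0049,0,0]'
```

```text
clock: 21.75
tcp_pos: [0.5221, -0.2976, 0.0959]
eef_rot: [[-0.99, -0.144, -0.008], [-0.144, 0.99, -0.0], [0.008, 0.001, -1.0]]
contact_force: [-17.0, -8.5, 10.2]
grip_width: 0.0227
```

```bash
python3 -m inch '[0.3,-0.002,0,0,0, 0.3,-0.002,0,0,0, 0.3,-0.002,0,0,0, 0.3,-0.002,0,0,0, 0.3,-0.002,0,0,0, 0.3,-0.002,0,0.04,0, 0.3,-0.002,0,0.09,0, 0.3,-0.002,0,0.13,0, 0.3,-0.03,0.05,0.14,0, 0.3,-0.03,0.07,0.14,0]' && python3 -m inch '[0.3,0,0,0,0, 0.3,0,0,0,0]'
python3 - <<'E'
from h import *
im,p,P=wcam(); camera('scene'); camera('top')
for c in('wrist','scene'): print(c); show(c,["latch_knob","cutter_handle","cutter_wheel","rest_seat","saddle_far","can","dip_white"])
cv2.imwrite('pics/w6.png',im[:,:,::-1])
E
```

```text
clock: 23.0
tcp_pos: [0.495, -0.2247, 0.237]
eef_rot: [[-0.99, -0.144, 0.001], [-0.144, 0.99, -0.0], [-0.001, -0.0, -1.0]]
contact_force: [-1.3, -0.7, -0.3]
grip_width: 0.0599
clock: 23.25
tcp_pos: [0.4965, -0.2272, 0.2352]
eef_rot: [[-0.99, -0.144, -0.0], [-0.144, 0.99, -0.0], [0.0, -0.0, -1.0]]
contact_force: [-0.8, -0.3, 1.2]
grip_width: 0.0599
wrist
latch_knob [([0.5216, -0.2992, 0.1119], 0.63)]
cutter_handle [([0.574, -0.2408, 0.0947], 0.81)]
cutter_wheel [([0.556, -0.1305, 0.0938], 0.71)]
rest_seat [([0.5763, -0.2482, 0.0926], 0.89)]
saddle_far [([0.5671, -0.2085, 0.072], 0.91)]
can [([0.6194, -0.4057, -0.0], 0.86)]
dip_white [([0.4172, -0.0623, -0.0005], 0.71)]
scene
latch_knob [([0.5216, -0.2961, 0.1165], 0.52)]
cutter_handle [([0.5728, -0.2467, 0.0924], 0.78), ([0.5695, -0.193, 0.0778], 0.42)]
cutter_wheel [([0.5558, -0.1261, 0.0949], 0.7)]
rest_seat [([0.5766, -0.2449, 0.0985], 0.69)]
saddle_far [([0.5694, -0.2049, 0.0782], 0.67), ([0.4505, 0.5237, 0.0041], 0.45)]
can [([0.6171, -0.4056, 0.0005], 0.62), ([0.5779, -0.2411, 0.0968], 0.29)]
dip_white [([0.4217, -0.0648, -0.002], 0.63)]
```

View pics/w6.png

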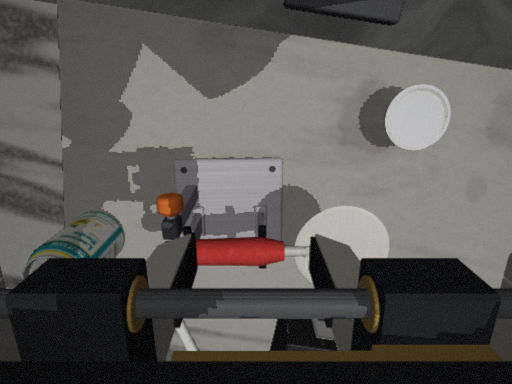

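```bash
python3 -c "
from bench import *
print(job_done(), read_state()['clock'])"
```

```text
the job is handed in; nothing more can be done
the job is handed in; nothing more can be done
```

The cutter is away: it lies in both saddles with the bolt closed over its handle. I handed the job in at about 24 s of the 64 s allowed, with the gripper open and well clear.

1. **Latch out:** I pinched the knob and pulled until the force rose to 32 N at its stop. The pictures put the knob 27–29 mm further out than at the start.
2. **Cutter placed:** I carried it over, turned it to match the rest and lowered it in small steps. The contact force was under 10 N when I let go.
3. **Latch home:** I pinched the knob again and pushed it 30 mm until it met the stop at 17 N.

Last checks:
- **Knob:** it measures about 60 mm out from the rest's centre line, which is its home position. I did not give it a second push to confirm.
- **Cutter position:** it rests in both saddles, with the wheel free beyond the far end.
- **Centring:** the estimates of the handle along the rest disagreed by a few mm. They ran from about 4 mm short to about 7 mm too far towards the wheel end, with most within about 4 mm.
- **Other things:** the can and the white dip cup measure where they were. I did not re-measure the red cup or the shakers at the end; after leaving the start pose the arm did not work near them.

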